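# Clip the shaker tub shut and start it

### The job

Close the white sample tub on the bench shaker with its loose lid: the lid's orange tongue goes under the orange lip at the tub's key side, and the opposite end is pressed down until the blue spring clip has snapped back over it and the lid lies flat on the rim. Only then press the green run key fully down, so that the red stop key beside it pops up. Leave the jug, the bottle and the carton where they stand.

Things in the scene. Friction and masses are not known exactly. Their poses are not given: they have to be found in the camera images.
- shaker: Brown-red bench shaker, fixed, 280 (x) x 200 (y) x 70 mm high; a white open tub rides above its deck on soft mounts. Origin: centre of its underside, on the bench; z up. The two keys are at its -x end, which roughly faces the robot. Tub: centred at x = +35 mm, 120 mm wide in y (inside 110 mm), flat rim 130 mm above the bench, far wall at x = 102 to 107 mm, key-side end at x = -53 mm.
- lip (a point): Middle of the orange lip's lower inner edge, in the shaker frame at (-38.5, 0, 140) mm. At the tub's key-side end the rim is a rigid ledge, x = -53 to -20 mm. On it stands an orange post, inner face at x = -48.5 mm; from its top the rigid lip (96 mm wide in y, top 144 mm above the bench) overhangs the ledge by 10 mm, leaving a gap 10 mm high.
- clip_nose (a point): Lower inner corner of the blue clip at the tub's far (+x) end; it moves with the clip. At rest in the shaker frame at (105, 0, 138.7) mm. The clip is 60 mm wide in y; its inner face rises 23 mm from the nose, leaning outwards by 20 degrees. It overlaps the edge of a seated lid by 5 mm.
- tub (a joint): How far the tub (with lip and clip) has sunk on its soft mounts, m: 0 at rest, 0.016 at most. It gives straight down under a push: about 3 to 4 N starts it, then 1000 N/m, and it comes back up. So while the lid is pressed the tub sinks under it, by an amount that depends on how hard the clip is: press until the force says it is shut, not to a height.
- clip (a joint): Outward slide of the blue clip, m: 0 at rest, 0.012 at most; it springs back by itself (5.9 N at rest, 1300 N/m more). The lid's edge has to push it out by about 5 mm: pressing near that edge takes about 10 to 15 N, then the clip springs back over it.
- lid: Loose pale-blue lid, 157 x 116 x 46 mm, about 0.14 kg. Origin: centre, at the underside of its ribs, on which it starts lying flat on the bench. x runs from the orange tongue (-x) to the clip edge (+x), z up. Plate: z = 6 to 12 mm, x = -68 to +75, y = +-58. Ribs under it: x = -46 to +60, outer faces y = +-52, z = 0 to 6. Seated, its axes are the shaker's, its origin at (35, 0, 124) mm there.
- lid_tongue (a point): Middle of the tongue's lower end edge, in the lid frame at (-82, 0, 6) mm; seated about (-47.5, 0, 130) in the shaker frame. Tongue: z = 6 to 10 mm, 70 mm wide, x = -82 to -68 mm. The ribs drop inside the tub's walls, so the lid cannot be slid in flat: tilted tongue down by 10 to 20 degrees, the tongue lands on the ledge and slides under the lip to the post; then swing down.
- lid_edge (a point): Middle of the lid's clip edge, on its upper side, in the lid frame at (75, 0, 12) mm. Seated: about (110, 0, 136) mm in the shaker frame. Press on the dark-blue patch of the plate beside it, 22 mm before the edge.
- lid_handle (a point): Middle of the top of the lid's handle, in the lid frame at (0, 0, 46) mm. The handle is a blue upright fin at the lid's centre, 16 mm thick in x, 60 mm long in y, from z = 12 to 46 mm.
- run_key_top (a point): Centre of the top of the green run key, 34 (x) x 36 (y) mm; in the shaker frame at (-100, -24, 86) mm while up. It moves straight down 10 mm.
- stop_key_top (a point): Centre of the top of the red stop key, the same size, in the shaker frame at (-100, +24, 76) mm while down; it rises 10 mm.
- run_key (a joint): Travel of the green run key, m: 0 up, 0.010 fully down. Pressing takes about 5 N against friction all the way; it stays where it is left, so push until it bottoms.
- stop_key (a joint): Travel of the red stop key, m: 0 down (start), 0.010 popped up. The keys are interlocked: one rises as the other goes down.
- jug: Bystander: pink jug, 100 mm across, 150 mm high, handle at its +y; origin at the centre of its underside.
- bottle: Bystander: green bottle, 64 mm across, 180 mm high; origin at the centre of its underside.
- carton: Bystander: cardboard carton 60 x 110 x 50 mm; origin at the centre of its underside.
Mind the look-alikes: they are no part of the job. Of the things like the lid, leave any that is pink; of the rest the smaller one is meant.

How it is judged:
On the way, in this order (a step that is already met when the one before it is completed fails the run):
1. the lid is hooked under the lip, flat on the rim and held by the clip, with the run key still up (z of lid_edge in the frame of shaker between 0.133 and 0.139 m and z of lid_tongue in the frame of shaker between 0.127 and 0.1335 m and x of lid_tongue in the frame of shaker below -0.0425 m and angle between the x axis of lid and the x axis of shaker, either way round below 0.06 rad and angle between lid's own z axis and vertical below 0.04 rad and value of joint each of clip, run_key below 0.003 m), for 0.2 s.
2. the run key is fully down and the stop key has popped up, with the lid still clipped (z of lid_edge in the frame of shaker between 0.133 and 0.139 m and z of lid_tongue in the frame of shaker between 0.127 and 0.1335 m and x of lid_tongue in the frame of shaker below -0.0425 m and angle between the x axis of lid and the x axis of shaker, either way round below 0.06 rad and angle between lid's own z axis and vertical below 0.04 rad and value of joint clip below 0.003 m and value of joint each of run_key, stop_key above 0.008 m), for 0.2 s.
At the end, for the whole second after the job is handed in: Lid at rest flat on the rim (tilt under 0.04 rad, both ends within 3 mm of seated height, in line within 0.06 rad), tongue 4 mm or more under the lip, clip within 3 mm of rest; run key down and stop key up, each over 8 of 10 mm (all of step 2 and linear speed of lid below 0.02 m/s); the robot touches nothing.
It fails at once if the jug is moved more than 30 mm or tipped (distance of jug from where it was at the start of the episode above 0.03 m or angle between jug's own z axis and vertical above 0.3 rad).
It fails at once if the bottle is moved more than 30 mm or tipped (distance of bottle from where it was at the start of the episode above 0.03 m or angle between bottle's own z axis and vertical above 0.3 rad).
It fails at once if the carton is moved more than 30 mm or tipped (distance of carton from where it was at the start of the episode above 0.03 m or angle between carton's own z axis and vertical above 0.3 rad).
It also fails if it takes over 58 s, if anything falls off the work surface, if the arm or the gripper's body presses on something with over 40 N, if the wrist force passes 120 N, or if a joint passes its speed limit or range.

### The arm

A 6-joint arm with a two-finger parallel gripper is mounted at the origin on the work surface. World frame = base frame: x ahead of the robot, y to its left, z up, the work surface at z = 0. Lengths are in m, angles in rad, forces in N, time in s.
With the tool pointing down it reaches from about 0.35 to 1 m from the base axis. Payload 7.1 kg.
Tool frame: the origin (TCP) lies between the finger pads; the fingertips stand 22 mm ahead of it and the grasp point (between the pads) lies 3 mm ahead of it; z points along the fingers, y is the line along which they close (so a half turn about z gives the same grasp; the last joint's range is limited). The gripper opens to 85 mm and grips with 20 to 120 N. Pads are 22 mm wide; open, the fingers measure 114 mm over their backs; the gripper's body (76 mm by 85 mm) begins 54 mm behind the grasp point. The pads swing forward as they close: fully open they stand 13 mm farther back than shut.
Start: joints at [-1.366, 0.423, 1.63, -0, 1.089, -0.019], TCP at [0.139, -0.609, 0.253] pointing down, gripper open.
Joint ranges: [-3, 3], [-0.9, 2.11], [0.09, 2.58], [-1.31, 4.45], [0.11, 2.69], [-2.54, 2.54]. Speed limits (rad/s): [2.39, 2.39, 3.01, 3.14, 3.14, 3.14].

### API

Orientations are given as a rotation vector (axis times angle).
In Python, from rig import manip gives the robot as it stands. The module is installed in compiled form; this text tells all that it offers. Calls block until the motion is done:
- manip.move_to(position, orientation): joint-space move of the TCP to a pose.
- manip.servo_line(position, orientation=None, rate=0.15): straight line of the TCP; orientation=None keeps the orientation; rate is the mean speed in m/s.
- manip.set_joints(angles): joint-space move.
- manip.command_gripper(opening, f_grip=None): finger opening in m; f_grip is the grip in N (None keeps the last); returns when the fingers have stopped.
- manip.hold(seconds).
- manip.solve_ik(position, orientation): joint angles nearest the present ones, or None.
- manip.camera(name): name is "scene" or "top" or "wrist"; returns a dict with "image" (400x640x3 uint8, red, green, blue), "fx", "fy", "cx", "cy" (pixels), "k1" (the pictures are not rectified: a ray, as slopes to the right and down, at radius r is drawn at 1 + k1 r^2 times it, then the intrinsics apply), "cam_to_world" (4x4, takes a point from camera to world coordinates); the wrist camera has in their place "mount" (4x4, takes a point from camera to tool coordinates, whose origin is the TCP and whose axes are the flange's). Camera axes: x right, y down, z forward; pixel columns grow to the right and rows downward; lengths in m; the calibration is good to about 2 mm. A picture is of the moment at which its call begins: read the wrist's pose just before it. There is no depth.
A pose or a line that the arm cannot do raises manip.IKError and nothing moves.
- manip.sign_off(): hands the job in; it is judged then, once.
Readings, each from a call of its own:
- manip.get_time(): time.
- manip.get_joint_positions(): joint angles.
- manip.get_joint_vel(): joint speeds.
- manip.get_tau(): joint torques, N m.
- manip.get_position(): TCP position.
- manip.get_ee_rot(): TCP orientation.
- manip.get_contact_force(): force on the tool from outside, world axes, zero at the start.
- manip.get_torque(): the same for the moment, N m.
- manip.get_width(): finger opening in m.
- manip.get_grip_force(): force on a finger pad.
Only numpy, scipy, OpenCV 4.12 (cv2) and the standard library are available. Lean on these libraries where they do the work, as an engineer would, in place of code of your own. Each camera call takes 0.05 s, during which the arm holds its last target. There are 200 camera calls.

## Working session

There is one attempt and no reset: what is moved stays moved. The work goes in short steps, each a Python script; the robot and the scene stay as the last script left them, time stands still between calls to the robot, and variables do not carry over. Pictures are saved under pics/ and viewed, at most 10 in all, crops included, and the job is handed in when it is done.

```bash
mkdir -p pics; cat > h.py <<'E'
import numpy as np, cv2
from rig import manip
from scipy.spatial.transform import Rotation as R
def snap(n,f):
    if n=='wrist': p,r=manip.get_position(),manip.get_ee_rot()
    c=manip.camera(n)
    if n=='wrist':
        T=np.eye(4);T[:3,:3]=R.from_rotvec(r).as_matrix();T[:3,3]=p;c['cam_to_world']=T@c['mount']
    cv2.imwrite(f'pics/{f}.png',c['image'][:,:,::-1]); np.save(f'pics/{f}.npy',c,allow_pickle=True); return c
def load(f): return np.load(f'pics/{f}.npy',allow_pickle=True).item()
def K(c): return np.array([[c['fx'],0,c['cx']],[0,c['fy'],c['cy']],[0,0,1.]]),np.array([c['k1'],0,0,0.])
def ray(c,px):
    k,d=K(c); u=cv2.undistortPoints(np.array(px,float).reshape(-1,1,2),k,d).reshape(-1,2)
    T=np.array(c['cam_to_world']); return T[:3,3],np.c_[u,np.ones(len(u))]@T[:3,:3].T
def plane(c,px,z):
    o,d=ray(c,px); return o+d*((z-o[2])/d[:,2])[:,None]
def proj(c,P):
    k,d=K(c); M=np.linalg.inv(c['cam_to_world']); return cv2.projectPoints(np.array(P,float).reshape(-1,1,3),M[:3,:3],M[:3,3],k,d)[0].reshape(-1,2)
E
python3 - <<'E'
from h import *
for n in('top','scene'):
    c=snap(n,n+'0'); print(n,c['fx'],c['k1'],np.round(c['cam_to_world'],3).tolist())
print(manip.get_time(),manip.get_ee_rot())
E
```

```text
top 456.27448540694877 -0.13291837611956647 [[-0.017, -0.99, 0.139, 0.363], [-1.0, 0.017, -0.001, -0.012], [-0.001, -0.139, -0.99, 1.429], [0.0, 0.0, 0.0, 1.0]]
scene 407.53101680635984 -0.021140521471391862 [[-0.854, 0.296, -0.428, 1.127], [0.52, 0.452, -0.725, 0.981], [-0.021, -0.842, -0.54, 0.815], [0.0, 0.0, 0.0, 1.0]]
0.1 [-3.12056781e+00 -3.50700398e-01  2.52019092e-04]
```

View pics/top0.png

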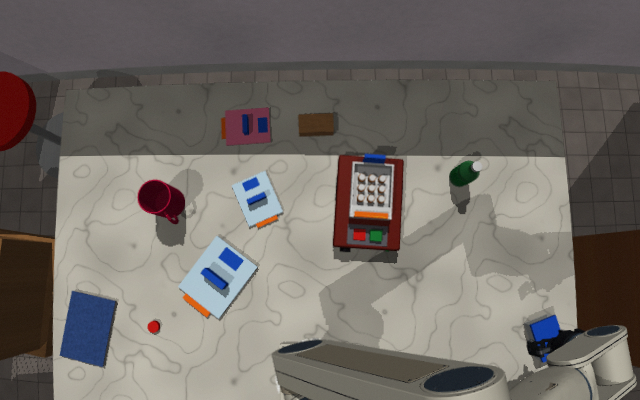

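View pics/scene0.png

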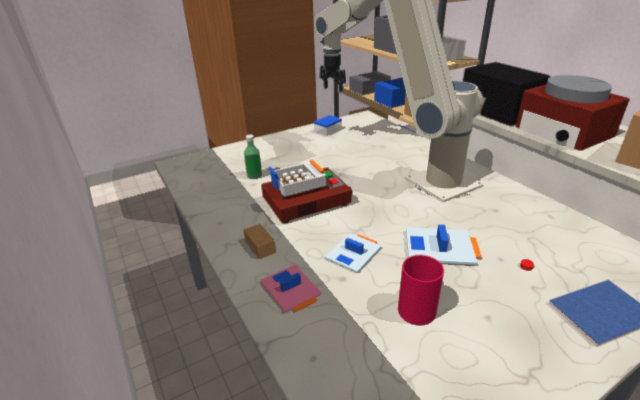

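Top view: there are three lid-like things: pink (247,127), large pale-blue (219,278) and small pale-blue (257,199). The last fits, being not pink and the smaller of the other two. The shaker is at (370,200), jug (160,200), bottle (465,172) and carton (317,124). I'll measure sizes and confirm in a crop.

```bash
cat > m.py <<'E'
from h import *
c=load('top0'); im=c['image']; hsv=cv2.cvtColor(im,cv2.COLOR_RGB2HSV)
def blobs(name,lo,hi,z,amin=25,roi=None):
    m=cv2.inRange(hsv,lo,hi)
    n,l,s,ce=cv2.connectedComponentsWithStats(m)
    for i in range(1,n):
        if s[i,4]<amin: continue
        x,y=ce[i]
        if not(170<x<420 and 140<y<330): continue
        ct=max(cv2.findContours((l==i).astype('uint8'),0,cv2.CHAIN_APPROX_NONE)[0],key=len)
        P=plane(c,ct.reshape(-1,2),z)[:,:2]*1000
        r=cv2.minAreaRect(P.astype(np.float32))
        print(name,'px',np.round(ce[i]),s[i,4],'ctr',np.round(plane(c,[ce[i]],z)[0],4),'rect',np.round(r[0],1),np.round(r[1],1),round(r[2],1))
blobs('pale',(95,20,150),(112,90,255),.012,300)
blobs('blue',(105,150,60),(125,255,255),.012)
blobs('orange',(5,180,120),(18,255,255),.010)
blobs('orangelip',(5,180,120),(18,255,255),.144)
blobs('green',(60,120,40),(85,255,255),.086)
blobs('red',(0,200,150),(3,255,255),.076)
blobs('body',(0,120,60),(6,255,150),.07,300)
for p in [(257,199),(250,185),(257,199),(266,222),(370,190),(345,235)]: print(p,im[p[1],p[0]],hsv[p[1],p[0]])
a=im[145:265,225:415]; cv2.imwrite('pics/crop0.png',cv2.resize(a,None,fx=4,fy=4,interpolation=2)[:,:,::-1])
E
python3 m.py
```

```text
pale px [257. 199.] 1247 ctr [0.551  0.1712 0.012 ] rect [555.6 173.6] [143.3 116.6] 23.3
pale px [216. 278.] 2589 ctr [0.3081 0.3005 0.012 ] rect [312.5 297.2] [161.5 200.3] 52.3
blue px [374. 158.] 170 ctr [ 0.677  -0.1996  0.012 ] rect [ 677.1 -198.1] [67.5 26. ] 89.2
blue px [250. 184.] 131 ctr [0.6011 0.1936 0.012 ] rect [601.3 193.6] [27.4 47.9] 25.9
blue px [256. 198.] 103 ctr [0.5555 0.1753 0.012 ] rect [554.7 175.3] [18.4 59.4] 22.5
blue px [231. 259.] 285 ctr [0.3668 0.2549 0.012 ] rect [367.  255.1] [67.7 40.6] 52.5
blue px [214. 278.] 249 ctr [0.3076 0.3072 0.012 ] rect [307.4 307. ] [88.8 28. ] 51.7
orange px [371. 215.] 171 ctr [ 0.4962 -0.1838  0.01  ] rect [ 496.4 -182.9] [103.5  16.1] 84.9
orange px [266. 221.] 89 ctr [0.482  0.1431 0.01  ] rect [482.1 142.8] [12.7 67.1] 23.7
orange px [196. 305.] 169 ctr [0.2241 0.3632 0.01  ] rect [224.4 364. ] [96.2 17.1] 52.5
orangelip px [371. 215.] 171 ctr [ 0.4837 -0.1675  0.144 ] rect [ 483.8 -166.7] [93.7 14.6] 84.9
orangelip px [266. 221.] 89 ctr [0.4708 0.1285 0.144 ] rect [470.9 128.2] [11.5 60.8] 23.7
orangelip px [196. 305.] 169 ctr [0.2373 0.3278 0.144 ] rect [237.5 328.5] [87.1 15.5] 52.5
green px [376. 235.] 141 ctr [ 0.4287 -0.1867  0.086 ] rect [ 428.4 -186.6] [35.9 34. ] 83.2
red px [359. 235.] 84 ctr [ 0.4296 -0.1389  0.076 ] rect [ 429.2 -138.5] [29.8 20.7] 88.9
body px [365. 203.] 2218 ctr [ 0.5263 -0.1612  0.07  ] rect [ 531.5 -170.4] [198.1 275.4] 85.0
(257, 199) [ 17  55 139] [111 224 139]
(250, 185) [ 24  69 171] [111 219 171]
(257, 199) [ 17  55 139] [111 224 139]
(266, 222) [217  97  16] [ 12 236 217]
(370, 190) [145 135 127] [ 13  32 145]
(345, 235) [92 29 23] [  3 191  92]
```

View pics/crop0.png

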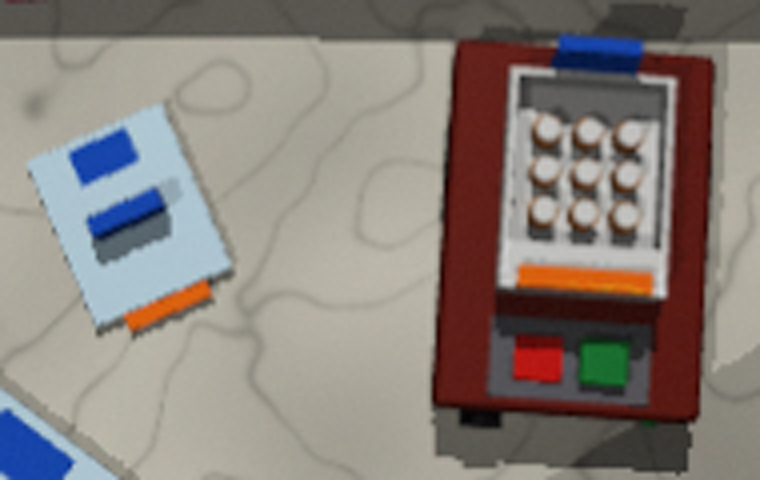

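The crop confirms it: small pale-blue lid with a 143 x 117 mm plate as specified, yaw about 23°, origin about (0.552, 0.172), tongue at px (266,221). The shaker is near (0.530, -0.171), yaw about -5°. Next I'll refine both with the wrist camera.

```bash
cat >> h.py <<'E'
D2=np.pi/180
def down(yaw,tilt=0):
    "tool down, tool y along -(x of frame at yaw) [deg]; tilt deg = tongue-down"
    return (R.from_euler('z',yaw,degrees=True)*R.from_euler('y',-tilt,degrees=True)*R.from_matrix(np.array([[0,-1,0],[-1,0,0],[0,0,-1.]]))).as_rotvec()
def flip(rv): return (R.from_rotvec(rv)*R.from_euler('z',180,degrees=True)).as_rotvec()
E
python3 - <<'E'
from h import *
print(np.round(manip.camera('wrist')['mount'],3).tolist())
for f in (lambda r:r,flip):
    for p,y,t in (((.552,.172,.30),23.2,0),((.552,.172,.04),23.2,0),((.53,-.17,.35),-5.1,0),((.565,-.175,.2),-5.1,15),((.565,-.175,.3),-5.1,15)):
        q=manip.solve_ik(p,f(down(y,t))); print(p,t,None if q is None else np.round(q,2))
q=manip.solve_ik((.48,-.168,.36),down(-5.1)); qf=manip.solve_ik((.48,-.168,.36),flip(down(-5.1)));print(q,qf)
E
```

```text
[[-0.001, -0.945, -0.327, 0.085], [1.0, -0.001, -0.001, -0.0], [0.0, -0.327, 0.945, -0.12], [0.0, 0.0, 0.0, 1.0]]
(0.552, 0.172, 0.3) 0 None
(0.552, 0.172, 0.04) 0 None
(0.53, -0.17, 0.35) 0 None
(0.565, -0.175, 0.2) 15 None
(0.565, -0.175, 0.3) 15 None
(0.552, 0.172, 0.3) 0 [ 0.28  0.3   1.69  0.    1.15 -0.12]
(0.552, 0.172, 0.04) 0 [ 0.28  0.67  1.83  0.    0.64 -0.12]
(0.53, -0.17, 0.35) 0 [-0.33  0.22  1.68 -0.    1.24 -0.24]
(0.565, -0.175, 0.2) 15 [-0.35  0.36  1.91  0.12  0.63 -0.35]
(0.565, -0.175, 0.3) 15 [-0.35  0.23  1.82  0.09  0.84 -0.31]
None [-3.60076777e-01  1.34158801e-01  1.76892974e+00 -4.44089210e-16
  1.23850411e+00 -2.71064985e-01]
```

```bash
sed -i 's/^def flip.*//; s/\[0,-1,0\],\[-1,0,0\],\[0,0,-1.\]/[0,1,0],[1,0,0],[0,0,-1.]/' h.py
python3 - <<'E'
from h import *
manip.move_to((.51,-.127,.38),down(-5.1)); manip.hold(.3); c=snap('wrist','w_sh'); print(manip.get_time(),c['fx'],np.round(c['cam_to_world'],3).tolist())
manip.move_to((.532,.218,.28),down(23.2)); manip.hold(.3); c=snap('wrist','w_lid'); print(manip.get_time())
a=[cv2.imread(f'pics/{f}.png')[:,:] for f in('w_sh','w_lid')]
cv2.imwrite('pics/both.png',cv2.resize(np.vstack(a),(480,600)))
E
```

```text
2.725 298.97654439340073 [[0.996, -0.085, -0.03, 0.518], [-0.09, -0.941, -0.326, -0.043], [0.0, 0.327, -0.945, 0.5], [0.0, 0.0, 0.0, 1.0]]
4.425
```

View pics/both.png

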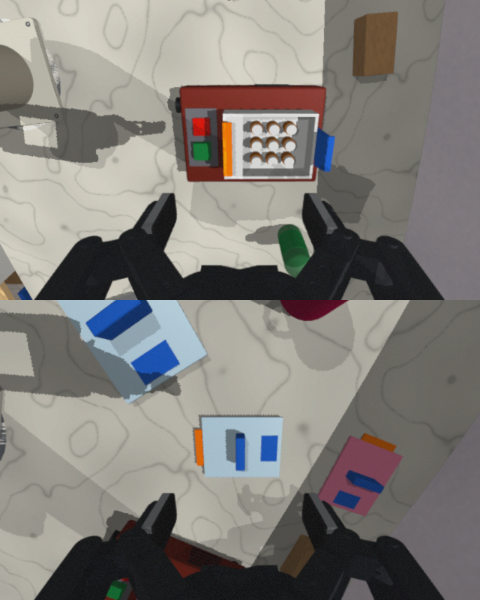

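The wrist views show the shaker at half-scale px (253,133), with its lip at (227,150), and the lid at (243,447), both unobstructed. I'll extract both.

```bash
cat > m2.py <<'E'
from h import *
def blobs(f,name,lo,hi,z,amin,box):
    c=load(f); hsv=cv2.cvtColor(c['image'],cv2.COLOR_RGB2HSV)
    m=cv2.inRange(hsv,lo,hi); n,l,s,ce=cv2.connectedComponentsWithStats(m)
    for i in range(1,n):
        x,y=ce[i]
        if s[i,4]<amin or not(box[0]<x<box[2] and box[1]<y<box[3]): continue
        ct=max(cv2.findContours((l==i).astype('uint8'),0,cv2.CHAIN_APPROX_NONE)[0],key=len)
        r=cv2.minAreaRect((plane(c,ct.reshape(-1,2),z)[:,:2]*1000).astype(np.float32))
        print(f,name,'px',np.round(ce[i]),s[i,4],'rect',np.round(r[0],1),np.round(r[1],1),round(r[2],1))
if __name__=='__main__':
    b=(230,100,450,260)
    blobs('w_sh','lip',(5,180,120),(18,255,255),.144,50,b)
    blobs('w_sh','green',(60,120,40),(85,255,255),.086,50,b)
    blobs('w_sh','red',(0,200,150),(3,255,255),.076,50,b)
    blobs('w_sh','body',(0,120,60),(6,255,150),.07,300,b)
    blobs('w_sh','white',(0,0,170),(180,30,255),.13,100,b)
    b=(230,120,400,260)
    blobs('w_lid','pale',(95,20,150),(112,90,255),.012,300,b)
    blobs('w_lid','blue12',(105,150,60),(125,255,255),.012,50,b)
    blobs('w_lid','tongue',(5,180,120),(18,255,255),.010,50,b)
    blobs('w_lid','handle46',(107,150,155),(125,255,255),.046,20,b)
    o=np.array([529.8,-171,0])/1e3
    for f in('w_sh','top0'):
        c=load(f); Rz=R.from_euler('z',-5.1,degrees=True).as_matrix()
        print(f,np.round(proj(c,[Rz@p+o for p in np.array([[-38.5,48,144],[-38.5,-48,144],[107,60,130],[107,-60,130],[-53,60,130],[-53,-60,130],[-140,100,70],[-140,-100,70],[140,-100,70],[140,100,70]])/1e3])).tolist())
    im=load('w_sh')['image'][100:260,230:460]; cv2.imwrite('pics/csh.png',cv2.resize(im,None,fx=3.4,fy=3.4,interpolation=2)[:,:,::-1])
E
python3 m2.py
```

```text
w_sh lip px [302. 197.] 800 rect [ 485.6 -166.2] [95.1 14.9] 84.2
w_sh green px [269. 201.] 575 rect [ 431.8 -183.8] [37.6 34.7] 84.8
w_sh red px [265. 168.] 341 rect [ 431.2 -137.7] [32.8 23.4] 84.7
w_sh body px [328. 149.] 7759 rect [ 532. -168.] [197.  275.5] 84.9
w_sh white px [350. 189.] 4696 rect [ 559.1 -173.2] [120.1 160. ] 84.9
w_lid pale px [320. 194.] 6338 rect [556.6 174.7] [142.8 114.8] 23.1
w_lid blue12 px [320. 202.] 543 rect [556.9 166.3] [16.3 70.7] 23.5
w_lid blue12 px [359. 197.] 700 rect [602.6 193.5] [28.4 48.1] 23.1
w_lid tongue px [265. 196.] 411 rect [484.2 143.4] [12.  68.7] 23.1
w_lid handle46 px [359. 197.] 700 rect [593.6 202.4] [25.9 43.8] 23.1
w_lid handle46 px [320. 205.] 468 rect [553.9 173.6] [13.7 55.5] 22.8
w_sh [[306.0, 163.0], [307.0, 235.0], [423.0, 151.0], [413.0, 238.0], [295.0, 151.0], [297.0, 238.0], [235.0, 116.0], [247.0, 244.0], [420.0, 243.0], [435.0, 116.0]]
top0 [[354.0, 211.0], [388.0, 213.0], [352.0, 161.0], [393.0, 164.0], [349.0, 216.0], [391.0, 219.0], [332.0, 246.0], [399.0, 251.0], [404.0, 159.0], [339.0, 154.0]]
```

View pics/csh.png

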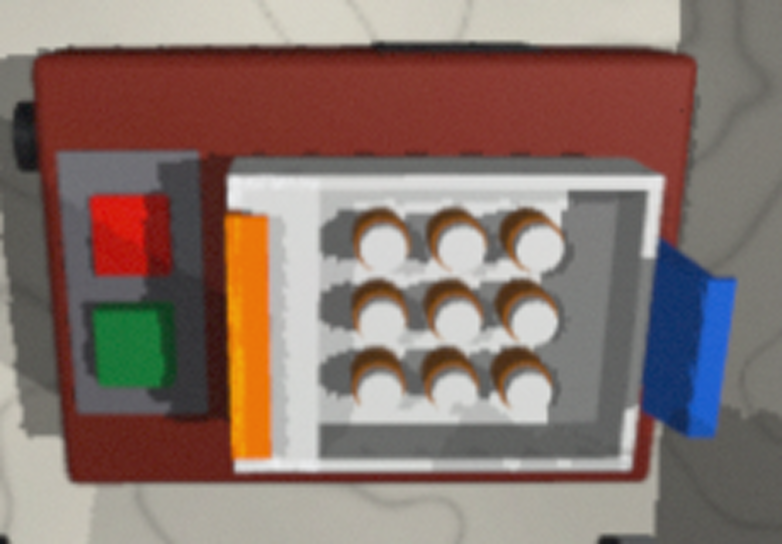

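The rim fits exactly (120 x 160 mm): shaker at (532.0, -170.3) mm, yaw -5.1°. The lid is at (553.5, 173.4), yaw 23.1°. Now I'll grasp, lift and check the lid in the hand.

```bash
cat >> h.py <<'E'
SH=np.array([.5320,-.1703,0]); SY=-5.1
RS=R.from_euler('z',SY,degrees=True)
G=np.array([0,0,.038]); 
def tcp_for(tip,tilt,G=G):
    return SH+RS.apply(np.array(tip)+R.from_euler('y',-tilt,degrees=True).apply(G-np.array([-.082,0,.006])))
def F(): return np.round(RS.inv().apply(manip.get_contact_force()),1)
E
python3 - <<'E'
from h import *
o=down(23.1)
manip.command_gripper(.06,60)
manip.move_to((.5535,.1734,.12),o)
manip.servo_line((.5535,.1734,.038),rate=.1)
print(F()); manip.command_gripper(.0,60); print('w',manip.get_width(),manip.get_grip_force())
manip.servo_line((.5535,.1734,.20),rate=.15); manip.hold(.2)
c=snap('wrist','held'); print(manip.get_time(),F(),manip.get_width(),manip.get_position())
from m2 import blobs
b=(0,0,640,400); z=manip.get_position()[2]-.038
blobs('held','pale',(95,20,150),(112,90,255),z+.012,300,b)
blobs('held','blue',(105,150,60),(125,255,255),z+.012,50,b)
blobs('held','tongue',(5,180,120),(18,255,255),z+.010,50,b)
cv2.imwrite('pics/held_c.png',c['image'][:,:,::-1])
E
```

```text
[ 0.6 -0.3 -0.1]
w 0.015138865809096324 59.33320641517639
8.425 [-0.8  0.1 -0.1] 0.015386725203408495 [0.55320388 0.17332316 0.19928728]
held pale px [149.  29.] 6075 rect [444.6 245. ] [92.6 34.6] 21.0
held pale px [366. 197.] 16192 rect [559.4 187.6] [127.   94.2] 23.0
held pale px [237. 278.] 2284 rect [516.1 141.2] [43.7 27.5] 30.2
held blue px [168.  27.] 3293 rect [447.2 253.2] [33.2 19.9] 52.5
held blue px [319. 275.] 4495 rect [559.9 158.1] [20.1 89.7] 22.9
held blue px [413. 254.] 4056 rect [602.1 193.6] [29.4 49.6] 23.1
held blue px [531. 237.] 1081 rect [658.2 229.9] [43.8 10.1] 1.9
held blue px [497. 267.] 770 rect [650.8 206.2] [22.9 13.3] 3.7
held tongue px [555. 170.] 680 rect [648.1 267. ] [33.4  6.2] 2.7
held tongue px [186. 248.] 2262 rect [484.4 144.5] [12.1 69.8] 22.9
```

View pics/held_c.png

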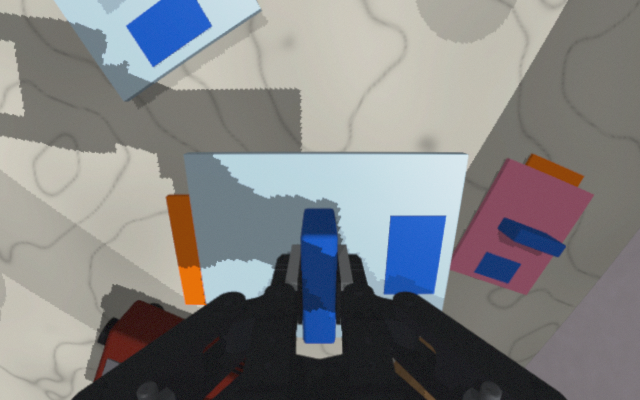

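The lid is held square: tongue at px (186,248), patch at (413,254), offset under 0.5 mm. Next: hook the tongue.

```bash
python3 - <<'E'
from h import *
t=15; o=down(SY,t)
manip.move_to(tcp_for((-.030,0,.20),t),o)
manip.servo_line(tcp_for((-.030,0,.142),t),rate=.08); manip.hold(.2)
f0=F(); print('f0',f0,manip.get_time())
z=.142
while z>.122:
    z-=.0015; manip.servo_line(tcp_for((-.030,0,z),t),rate=.03); f=F()-f0
    if abs(f[2])>2: break
print('ledge z',z,f)
z+=.001; x=-.030
while x>-.052:
    x-=.0015; manip.servo_line(tcp_for((x,0,z),t),rate=.03); f=F()-f0
    if f[0]>4: break
print('post x',x,f,manip.get_time())
snap('wrist','hook'); c=snap('scene','hook_s')
a=c['image'][140:240,230:380]; cv2.imwrite('pics/hook_c.png',np.hstack([cv2.resize(a,(400,267),interpolation=2),cv2.resize(load('hook')['image'],(400,267))])[:,:,::-1])
E
```

```text
f0 [ 0.4 -0.7 -0.9] 10.825
ledge z 0.12999999999999998 [0.1 1.  2.8]
post x -0.049500000000000016 [ 5.7  1.9 -2.3] 16.075
```

View pics/hook_c.png

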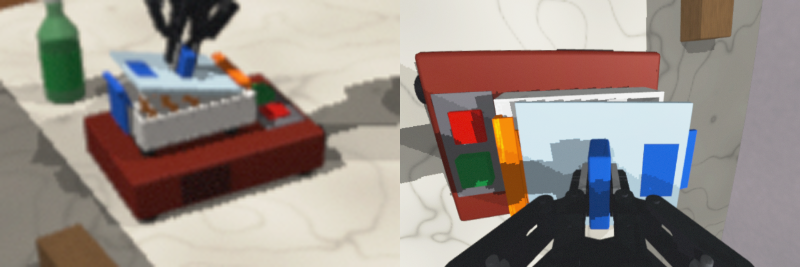

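Ledge contact was at z = 130 mm and the post at x = -49.5 mm, both as expected, and the tongue is under the lip. Next: swing down, release and press the patch.

```bash
python3 - <<'E'
from h import *
for t in np.arange(14,7.9,-1):
    manip.servo_line(tcp_for((-.0475,0,.1305),t),down(SY,t),rate=.03); f=F(); print(t,f)
    if f[2]>4: break
manip.command_gripper(.05,60); print(manip.get_time(),F())
p=tcp_for((-.0475,0,.1305),t); back=R.from_rotvec(down(SY,t)).apply([0,0,-1.])
manip.servo_line(p+back*.07,rate=.15); manip.hold(.1)
c=snap('wrist','rel'); s=snap('scene','rel_s'); print(manip.get_time())
a=s['image'][140:240,230:380]; cv2.imwrite('pics/rel_c.png',np.hstack([cv2.resize(a,(400,267),interpolation=2),cv2.resize(c['image'],(400,267))])[:,:,::-1])
E
```

```text
14.0 [1.7 0.3 0.3]
13.0 [ 0.6 -0.4  0.7]
12.0 [ 1.4 -0.   1.2]
11.0 [ 0.6 -0.5  0.8]
10.0 [0.4 0.5 0.5]
9.0 [ 0.2 -0.8  0.4]
8.0 [0.5 0.1 1.2]
18.375 [ 0.7  0.4 -0.4]
19.1917
```

View pics/rel_c.png

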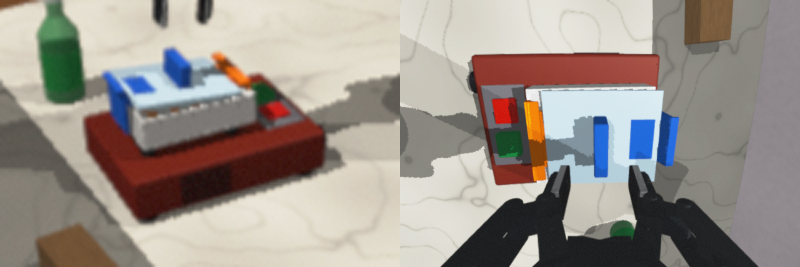

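Released cleanly: the lid rests hooked, leaning on the clip (right image, clip at (668,138), patch at (642,138)). Now press.

```bash
python3 - <<'E'
from h import *
manip.command_gripper(0,60)
o=min((down(SY+a) for a in(90,-90)),key=lambda o:9 if (q:=manip.solve_ik(SH+RS.apply([.087,0,.25]),o)) is None else abs(q[5]))
P=lambda z:SH+RS.apply([.087,0,z+.022])
manip.move_to(P(.215),o); manip.servo_line(P(.160),rate=.1); manip.hold(.2); f0=F(); print(manip.get_time(),f0)
z=.160;L=[]
while z>.110:
    z-=.0015; manip.servo_line(P(z),rate=.03); f=(F()-f0)[2]; L.append((round(z*1e3,1),round(f,1)))
    if f>24: break
print(L,manip.get_time(),F()-f0)
manip.servo_line(P(.20),rate=.12); manip.hold(.2)
c=snap('wrist','pr'); s=snap('scene','pr_s'); print(manip.get_time())
a=s['image'][140:240,230:380]; cv2.imwrite('pics/pr_c.png',np.hstack([cv2.resize(a,(400,267),interpolation=2),cv2.resize(c['image'],(400,267))])[:,:,::-1])
E
```

```text
22.0833 [-1.3 -0.2  0.7]
[(158.5, np.float64(-0.1)), (157.0, np.float64(-0.4)), (155.5, np.float64(-1.1)), (154.0, np.float64(-1.0)), (152.5, np.float64(0.5)), (151.0, np.float64(0.0)), (149.5, np.float64(2.1)), (148.0, np.float64(3.7)), (146.5, np.float64(4.6)), (145.0, np.float64(6.0)), (143.5, np.float64(6.5)), (142.0, np.float64(7.3)), (140.5, np.float64(8.6)), (139.0, np.float64(8.8)), (137.5, np.float64(8.6)), (136.0, np.float64(9.4)), (134.5, np.float64(9.8)), (133.0, np.float64(10.9)), (131.5, np.float64(5.4)), (130.0, np.float64(7.0)), (128.5, np.float64(8.4)), (127.0, np.float64(9.1)), (125.5, np.float64(10.1)), (124.0, np.float64(12.6)), (122.5, np.float64(13.1)), (121.0, np.float64(13.7)), (119.5, np.float64(16.7)), (118.0, np.float64(17.1)), (116.5, np.float64(25.6))] 29.3333 [-6.4  2.5 25.6]
30.4833
```

View pics/pr_c.png

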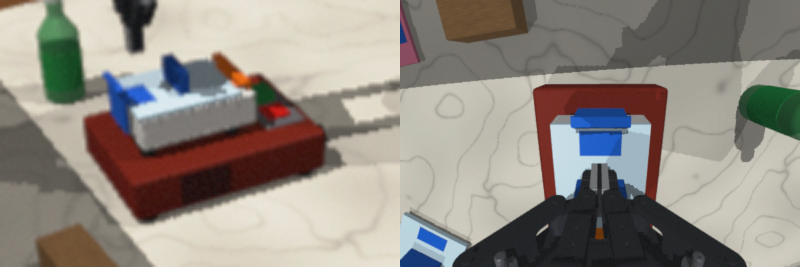

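Force fell from 10.9 to 5.4 N at the snap and then rose until the tub bottomed. The picture shows the lid flat with the clip over its edge (right image, (600,118)). Now the run key.

```bash
python3 - <<'E'
from h import *
P=lambda z:SH+RS.apply([-.102,-.024,z+.022]); o=down(SY)
manip.servo_line(SH+RS.apply([.087,0,.26]),rate=.15)
manip.move_to(P(.19),o); manip.servo_line(P(.092),rate=.1); manip.hold(.2); f0=F(); print(manip.get_time(),f0)
z=.092;L=[]
while z>.068:
    z-=.0015; manip.servo_line(P(z),rate=.03); f=(F()-f0)[2]; L.append((round(z*1e3,1),round(float(f),1)))
    if f>22: break
print(L,manip.get_time()); manip.hold(.2)
manip.servo_line(P(.19),rate=.15)
manip.move_to(SH+RS.apply([-.02,.043,.38]),o); manip.hold(.3)
c=snap('wrist','end'); s=snap('scene','end_s'); print(manip.get_time())
from m2 import blobs
b=(200,100,460,260)
blobs('end','green76',(60,120,40),(85,255,255),.076,50,b)
blobs('end','red86',(0,200,150),(3,255,255),.086,50,b)
blobs('end','pale136',(95,20,150),(112,90,255),.136,300,b)
blobs('end','patch136',(105,150,60),(125,255,255),.136,50,b)
blobs('end','lip',(5,180,120),(18,255,255),.144,50,b)
a=s['image'][140:240,230:380]; d=c['image'][100:260,220:460]
cv2.imwrite('pics/end_c.png',np.hstack([cv2.resize(a,(400,267),interpolation=2),cv2.resize(d,(400,267),interpolation=2)])[:,:,::-1])
E
```

```text
33.725 [ 0.4 -0.8 -0.2]
[(90.5, 0.0), (89.0, 0.3), (87.5, 0.1), (86.0, -0.5), (84.5, 1.6), (83.0, 2.4), (81.5, 1.6), (80.0, 0.3), (78.5, 0.8), (77.0, 0.1), (75.5, 11.2), (74.0, 30.6)] 36.725
39.0583
end green76 px [267. 201.] 483 rect [ 431.2 -185.1] [35.2 33.3] 84.9
end red86 px [262. 171.] 477 rect [ 434.2 -137. ] [33.6 29.8] 84.8
end pale136 px [359. 195.] 6946 rect [ 569.3 -173.8] [116.  143.3] 85.0
end patch136 px [428. 203.] 1054 rect [ 652.8 -185.9] [74.7 29.7] 84.9
end patch136 px [364. 205.] 778 rect [ 568.4 -182.3] [72.1 20.3] 85.1
end patch136 px [402. 199.] 792 rect [ 618.4 -178.6] [48.  28.6] 84.8
end lip px [300. 199.] 955 rect [ 487.3 -166.3] [96.5 18.5] 84.1
```

View pics/end_c.png

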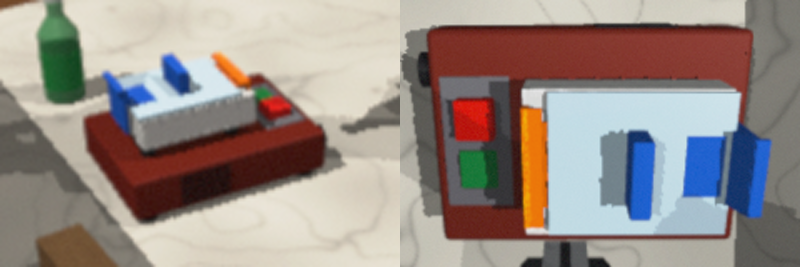

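The lid plate measures 116 x 143 mm at the seated height and in its seated position. The keys have bottomed, with green down at (478,168) and red up at (474,120).

```bash
python3 -c "
from rig import manip
print(manip.sign_off(),manip.get_time())"
```

```text
the job is handed in; nothing more can be done
the job is handed in; nothing more can be done
```

I handed the job in after about 39 s of the 58 s allowed; no verdict came back, but by force readings and final pictures the lid is hooked, clipped and flat on the tub, the run key is fully down and the stop key is up.

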